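# Move the immersion heater into the aluminium heat-capacity block

### The arm

A 6-joint arm with a two-finger parallel gripper is mounted at the origin on the work surface. World frame = base frame: x ahead of the robot, y to its left, z up, the work surface at z = 0. Lengths are in m, angles in rad, forces in N, time in s.
With the tool pointing down it reaches from about 0.275 to 0.775 m from the base axis. Payload 14.6 kg.
Tool frame: the origin (TCP) lies at the very end of the fingers, on their centre line; the grasp point (between the pads) lies 19 mm behind it; z points along the fingers, y is the line along which they close (so a half turn about z gives the same grasp; the last joint's range is limited). The gripper opens to 85 mm and grips with 20 to 120 N. Pads are 22 mm wide; open, the fingers measure 114 mm over their backs; the gripper's body (76 mm by 85 mm) begins 54 mm behind the grasp point. The pads swing forward as they close: fully open they stand 13 mm farther back than shut.
Start: joints at [1.084, 0.263, -0.048, 1.259, 0, 1.415], TCP at [0.171, 0.496, 0.231] pointing down, gripper open.
Joint ranges: [-2.65, 2.65], [-0.89, 1.7], [-1.18, 1.37], [-2.13, 2.11], [-1.35, 1.29], [-3.14, 3.14]. Speed limits (rad/s): [1.89, 1.89, 2.57, 2.79, 3.14, 3.14].

### API

Orientations are given as [roll, pitch, yaw] about the fixed x, y, z axes, in that order (R = Rz(yaw) Ry(pitch) Rx(roll)).
In Python, from workcell import ctrl gives the robot as it stands.
- The arm moves only by the tool shift_gripper, called after "Call:" in YAML: its name, and indented under it one key for each argument. Schema: {"type":"object","properties":{"moves":{"type":"object","properties":{"sx":{"type":"array","items":{"type":"number"},"minItems":1,"maxItems":20},"sy":{"type":"array","items":{"type":"number"},"minItems":1,"maxItems":20},"sz":{"type":"array","items":{"type":"number"},"minItems":1,"maxItems":20},"wx":{"type":"array","items":{"type":"number"},"minItems":1,"maxItems":20},"wy":{"type":"array","items":{"type":"number"},"minItems":1,"maxItems":20},"wz":{"type":"array","items":{"type":"number"},"minItems":1,"maxItems":20}},"additionalProperties":false,"required":["sx","sy","sz","wx","wy","wz"]},"jaw":{"type":"number"},"grip_n":{"type":"number"},"only":{"type":"string"},"quiet":{"type":"boolean"},"lines":{"type":"string"}},"required":["moves"],"additionalProperties":false}. moves is an object with one list for each field, all of the same length, 1 to 20, a row being the entries at one place: sx, sy, sz (the shift in units of 25 mm), wx, wy, wz (a rotation vector in units of 0.25 rad); each row is the pose to reach, as a shift and turn from the pose commanded when the call began, along the tool's axes at that moment; what a row does not reach only later rows make up. A row lasts 1/12 s, in which the tool goes at most 0.0417 m and 0.125 rad, less where a joint would pass 70% of its speed; a pose out of reach is approached as far as the arm can. jaw is the opening from 0.0 (shut) to 1.0 (fully open), set as the call begins (left out keeps the last). The fingers move at their own pace and stop on an object; grip_n is the grip in N (left out, the last holds). Time passes only in rows, so rows that do not move let the fingers close. The tool returns the time, the measured TCP pose, the force, the opening and the grip force at its end. only (a regular expression) keeps the lines of the reply that match it, lines (a string "A,B") keeps lines A to B, and quiet returns only ok. Input that does not fit is refused with a message, and nothing moves.
- ctrl.observe(): the state, without advancing time (a new reading comes with each control period).
- ctrl.camera(name): name is "scene" or "top" or "wrist"; returns a dict with "frame" (480x640x3 uint8, red, green, blue), "fx", "fy", "cx", "cy" (pixels), "k1" (the pictures are not rectified: a ray, as slopes to the right and down, at radius r is drawn at 1 + k1 r^2 times it, then the intrinsics apply), "world_to_cam" (4x4, takes a point from world to camera coordinates). Camera axes: x right, y down, z forward; pixel columns grow to the right and rows downward; lengths in m; the calibration is good to about 2 mm. A picture is of the moment at which its call begins. There is no depth.
- ctrl.finish_job(): hands the job in; it is judged then, once.
The state is a dict: "clock": time; "joints": joint angles; "qvel": joint speeds; "effort": joint torques, N m; "tcp_pos": TCP position; "eef_rot": TCP orientation; "contact_force": force on the tool from outside, world axes, zero at the start; "ft_torque": the same for the moment, N m; "grip_width": opening from 0.0 (shut) to 1.0 (fully open); "grip_force": force on a finger pad.
Only numpy, scipy, OpenCV 4.12 (cv2) and the standard library are available. Lean on these libraries where they do the work, as an engineer would, in place of code of your own. Each camera call takes 0.05 s, during which the arm holds its last target. There are 200 camera calls.

### The job

The run with the slim copper block is finished: draw the immersion heater straight up out of it and fit it into the centre hole of the wide aluminium block, feeling for the hole with the tip of the heater and then pressing straight down until the heater is fully home, its collar flat on the block, and let go. Do it gently, with a light touch in the search and a firm but measured push at the end, because the heater's sheath is thin, and leave everything else on the bench where it is.

Things in the scene. Friction and masses are not known exactly. Their poses are not given: they have to be found in the camera images.
- heater: Immersion heater, loose, about 0.14 kg, standing upright in the copper block at the start, collar on the block. Origin at the centre of its flat, square-edged lower tip; z up its axis. Steel sheath 12 mm in diameter, z 0 to 60 mm; thin brass collar 26 mm in diameter, z 60 to 64; black rectangular head above. No leads plugged in
- heater_tip (a point): centre of the heater's lower tip (the same point as the origin of the heater)
- heater_collar (a point): point on the heater's axis at the underside of the collar, 60 mm above the tip; it lies on the block's top face when the heater is fully home
- heater_head (a point): centre of the heater's black head, 83 mm above the tip. The head is 34 mm along the heater's x, 20 mm along its y, 38 mm high (64 to 102 mm above the tip), with flat sides: grip it across y
- al_jacket: Insulating jacket of the wide aluminium block, fixed to the bench: pale foam cylinder 112 mm in diameter, rim 86 mm above the bench, on a grey square base plate 130 mm wide, 12 mm thick, sides along its x and y. Origin on the bench at the middle of the base. The metal block in it is 74 mm in diameter and beds off-centre: see al_mouth
- al_mouth (a point): Point on the jacket's axis (not the block's) at the height of the aluminium block's top face, 98 mm above the bench. The block's axis, and with it its centre hole, lies 2 to 4 mm from here, in any direction, which no pose shows. Hole: blind, vertical, 13 mm in diameter, 64 mm deep, sharp unchamfered edge. The small dark hole beside it is a thermometer's, too small for the heater
- al_grip (a point): Point on the jacket's axis 25 mm below the aluminium block's top face. At this depth leaf springs in the hole grip the sheath: the heater does not fall home by its weight but must be pressed past and through them, with about 4 to 8 N
- al_pad_top (a point): Point on the jacket's axis at the underside of the aluminium block, 14 mm above the bench. The block rests there on a foam pad: it gives way downward by 1 mm for every 4 N, at most 7 mm, and comes back up; sideways it stays put below about 14 N
- cu_jacket: Insulating jacket of the slim copper block, fixed to the bench: pale foam cylinder 82 mm in diameter, rim 76 mm above the bench, on a grey square base plate 110 mm wide. Origin on the bench at the middle of the base. The copper block in it, 45 mm in diameter, is central and firm, its top face 86 mm above the bench
- cu_mouth (a point): centre of the mouth of the copper block's hole, 86 mm above the bench; the hole is 13 mm in diameter and 64 mm deep, without springs: the heater draws out freely
- beaker: empty glass beaker, 90 mm in diameter at the rim, 115 mm tall, loose, to be left alone; origin under its centre
- brass_block: spare brass block, 46 mm in diameter, 70 mm tall, standing, to be left alone; origin under its centre
- cal_can: empty copper calorimeter can, 78 mm in diameter, 88 mm tall, loose, to be left alone; origin under its centre
- dial_thermometer: dial thermometer lying on its back, dial 50 mm across and 13 mm thick, stem 5 mm thick reaching 144 mm along its x, to be left alone; origin under the dial's centre
- gas_lighter: long gas lighter lying on its side, 268 mm by 45 mm, 22 mm high, to be left alone; origin on the bench below the trigger end of its grip
- timer: digital timer, 64 by 75 by 22 mm, lying flat, to be left alone; origin under its centre

How it is judged:
On the way, in this order (a step that is already met when the one before it is completed fails the run):
1. the heater is drawn right out of the copper block, its tip above that block's top face (z of heater_tip in the frame of cu_jacket above 0.09 m), for 0.1 s.
2. the heater's tip has entered the centre hole of the aluminium block, upright (horizontal distance between heater_tip and al_mouth below 0.007 m and z of heater_tip in the frame of al_jacket below 0.086 m and angle between heater's own z axis and vertical below 0.1 rad), for 0.05 s.
At the end, for the whole second after the job is handed in: The heater stands upright (within 0.05 rad) and at rest in the centre hole of the aluminium block, its axis within 7 mm of the jacket's, fully home: the underside of its collar no more than 2.5 mm above the resting height of the block's top face; the fingers have let go of it (z of heater_collar in the frame of al_jacket between 0.092 and 0.1005 m and horizontal distance between each of heater_collar, heater_tip and al_mouth below 0.007 m and angle between heater's own z axis and vertical below 0.05 rad and linear speed of heater below 0.02 m/s and contact force between the fingers and heater below 0.1 N); the robot touches nothing.
It fails at once if the heater bears on the aluminium block or its jacket with more than 35 N in all (the squeeze of the leaf springs, some 12 N, is counted in) (contact force between heater and al_jacket above 35 N).
It fails at once if one of the other things on the bench is moved by more than 20 mm (distance of any of beaker, brass_block, cal_can, dial_thermometer, gas_lighter, timer from where it was at the start of the episode above 0.02 m).
It also fails if it takes over 67 s, if anything falls off the work surface, if the arm or the gripper's body presses on something with over 40 N, if the wrist force passes 120 N, or if a joint passes its speed limit or range.

## Working session

There is one attempt and no reset: what is moved stays moved. The work goes in short steps, Python scripts to look and compute and a tool call to move; the robot and the scene stay as the last step left them, time stands still between calls to the robot, and variables do not carry over. Pictures are saved under pics/ and viewed, at most 10 in all, crops included, and the job is handed in when it is done.

```bash
ls; mkdir -p pics; cat > h.py <<'E'
import numpy as np, cv2
from workcell import ctrl
def ray(c,u,v):
    x=(u-c["cx"])/c["fx"]; y=(v-c["cy"])/c["fy"]
    K=np.array([[c["fx"],0,c["cx"]],[0,c["fy"],c["cy"]],[0,0,1]])
    p=np.array([x,y]); q=p.copy()
    for _ in range(30): q=p/(1+c["k1"]*(q@q))
    W=np.array(c["world_to_cam"]); R=W[:3,:3]; o=-R.T@W[:3,3]
    d=R.T@np.array([q[0],q[1],1]); return o,d/np.linalg.norm(d)
def plane(c,u,v,z):
    o,d=ray(c,u,v); return o+d*(z-o[2])/d[2]
def proj(c,P):
    W=np.array(c["world_to_cam"]); X=W[:3,:3]@np.array(P)+W[:3,3]
    q=X[:2]/X[2]; q=q*(1+c["k1"]*(q@q)); return q*[c["fx"],c["fy"]]+[c["cx"],c["cy"]]
def cross(r1,r2):
    (o1,d1),(o2,d2)=r1,r2
    A=np.stack([d1,-d2],1); t=np.linalg.lstsq(A,o2-o1,rcond=None)[0]
    a,b=o1+t[0]*d1,o2+t[1]*d2; return (a+b)/2,np.linalg.norm(a-b)
def snap(n,f):
    c=ctrl.camera(n); cv2.imwrite("pics/"+f+".png",c["frame"][:,:,::-1])
    np.save("pics/"+f+".npy",c,allow_pickle=True); return c
def load(f): return np.load("pics/"+f+".npy",allow_pickle=True).item()
E
python3 - <<'E'
from h import *
for n in("scene","top","wrist"):
    c=snap(n,n+"0"); o,_=ray(c,320,240); print(n,o.round(3),c["fx"],c["k1"])
print(ctrl.observe())
E
```

```text
pics
workcell.py
scene [1.076 0.643 0.816] 567.2463735191109 -0.1112160108952126
top [0.454 0.084 1.314] 621.783203588707 -0.02134189640847923
wrist [0.095 0.524 0.373] 335.9756708221387 -0.03852999428657343
{'clock': 0.15, 'joints': array([ 1.08370601e+00,  2.63429826e-01, -4.87724053e-02,  1.25940005e+00,
       -9.30207621e-06,  1.41549114e+00]), 'qvel': array([ 0.00091424, -0.00096395,  0.0019961 ,  0.00033671,  0.00023149,
        0.00216644]), 'effort': array([ 1.68164017e-03, -6.37824225e+01,  3.84649158e+01,  1.05767115e-02,
       -1.32134196e-04,  4.80100823e-06]), 'tcp_pos': array([0.17092308, 0.49618319, 0.23093375]), 'eef_rot': array([-3.14079496e+00, -1.15475856e-04,  2.80980748e+00]), 'contact_force': array([ 0.35397114,  0.45948021, -0.30092145]), 'ft_torque': array([ 0.00594828, -0.01455889,  0.00418463]), 'grip_force': 0.0, 'grip_width': 1.0033270446372509}
```

View pics/top0.png

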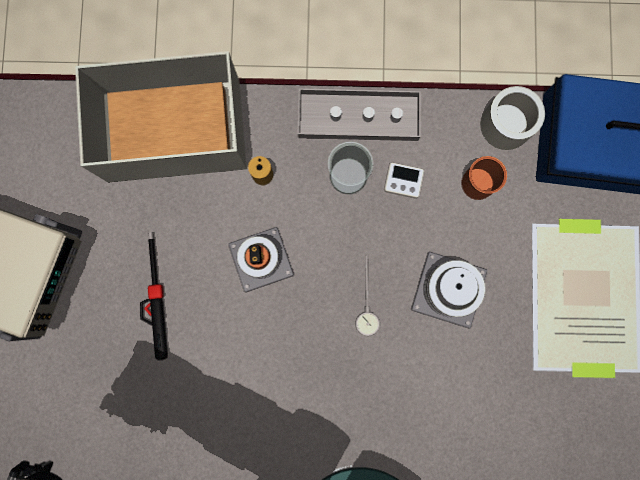

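View pics/scene0.png

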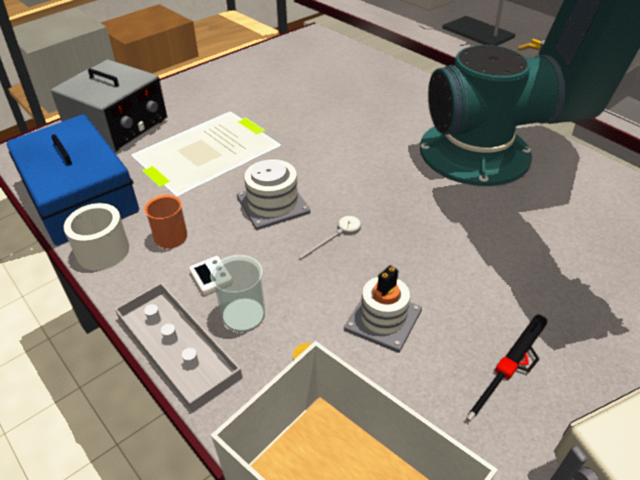

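The top view shows the heater in the copper block at about (257,255) and the aluminium block at (455,288), with its hole near (459,286). The scene view shows the heater head at (387,278) and the aluminium block top at (270,175). Next I'll measure both with masks.

```bash
python3 - <<'E'
from h import *
t=load("top0"); s=load("scene0")
a=plane(t,459,286,.098);b=plane(t,257,255,.1)
print("al hole top view",a.round(4),"heater",b.round(4))
print(cross(ray(t,459,286),ray(s,268.5,171)))
w=load("wrist0"); o,d=ray(w,320,240); print("wrist axis",d.round(3), "W",np.array(w["world_to_cam"]).round(3))
def blob(f,mask):
    n,l,st,ce=cv2.connectedComponentsWithStats(mask.astype(np.uint8))
    return [(st[i][:5].tolist(),ce[i].round(1).tolist()) for i in range(1,n) if st[i][4]>25]
for c,(x0,y0,x1,y1) in((t,(225,220,300,300)),(s,(340,255,430,350))):
    f=c["frame"][y0:y1,x0:x1].astype(int)
    print("black",x0,y0,blob(f,f.max(2)<50))
im=t["frame"][:,:,::-1]
A=cv2.resize(im[220:300,220:300],(400,400),interpolation=cv2.INTER_CUBIC)
B=cv2.resize(im[245:335,405:495],(400,400),interpolation=cv2.INTER_CUBIC)
C=cv2.resize(s["frame"][250:350,330:430,::-1],(400,400),interpolation=cv2.INTER_CUBIC)[:200]
D=cv2.resize(s["frame"][150:250,225:325,::-1],(400,400),interpolation=cv2.INTER_CUBIC)[:200]
cv2.imwrite("pics/crops.png",np.vstack([np.hstack([A,B]),np.hstack([C,D])]))
E
```

```text
al hole top view [ 0.5116 -0.1767  0.098 ] heater [0.5634 0.2202 0.1   ]
(array([ 0.51235486, -0.17820329,  0.09380374]), np.float64(0.0016223028436054348))
wrist axis [ 0.309 -0.104 -0.945] W [[ 0.326  0.945 -0.002 -0.525]
 [ 0.897 -0.309  0.316 -0.041]
 [ 0.298 -0.105 -0.949  0.381]
 [ 0.     0.     0.     1.   ]]
black 225 220 [([24, 24, 13, 20, 148], [30.6, 34.1])]
black 340 255 [([38, 12, 20, 28, 307], [47.0, 26.4])]
```

View pics/crops.png

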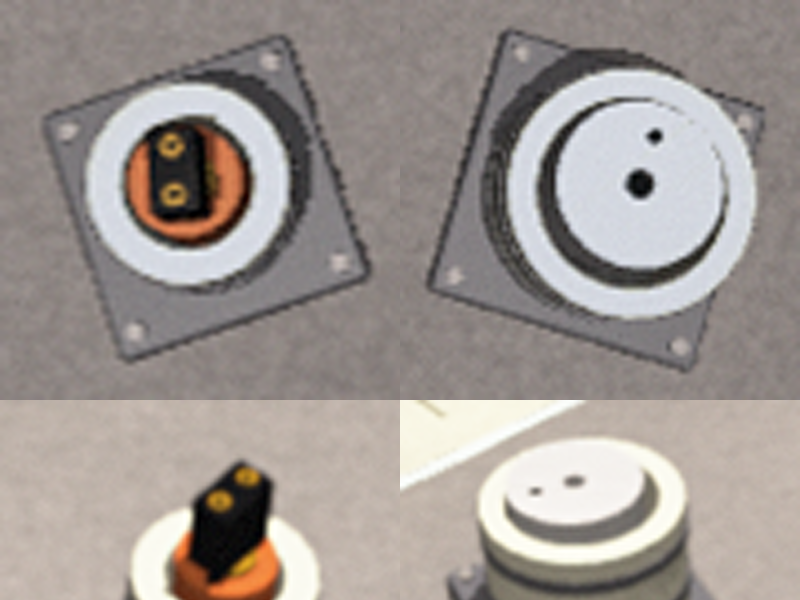

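The crops show the head's brass sockets and the aluminium hole clearly, with the hole at B(640,184). I'll triangulate the sockets for head position, height and yaw.

```bash
python3 - <<'E'
from h import *
t=load("top0"); s=load("scene0")
P=[cross(ray(t,254.4,249),ray(s,384.75,275)),cross(ray(t,254.6,258.8),ray(s,392,269.25))]
for p in P: print(p[0].round(4),round(p[1],4))
m=(P[0][0]+P[1][0])/2; d=P[0][0]-P[1][0]; print("head",m.round(4),"yaw",np.degrees(np.arctan2(d[1],d[0])))
print("top yaw",(plane(t,254.4,249,.128)-plane(t,254.6,258.8,.128)).round(4), plane(t,254.5,253.9,.128).round(4), plane(s,388.4,272.1,.128).round(4))
E
```

```text
[0.573  0.2219 0.1268] 0.0017
[0.5542 0.2208 0.1266] 0.0019
head [0.5636 0.2213 0.1267] yaw 3.2513561994151803
top yaw [0.0188 0.001  0.    ] [0.5629 0.2219 0.128 ] [0.5652 0.2215 0.128 ]
```
Height 126.7 vs 128 expected. Good. Head x axis yaw ≈ 3° (±). Move to view pose: tool at TCP approx above heater, z 0.235. TCP (0.171,.496)→(0.563,.222) world delta (.392,-.274,0). Rotate world z by +? tool y at 71° → 93°: but tool x would be at 183°-... tool x at yaw 2.81 =161° -> 183° i.e. camera on -x side (toward the robot). rotation about world +z by 22.2° = 0.388 rad; about tool z (down) = -0.388. 4 rows of rotation min (0.125/row).
Tool axes at start: tool x=(-.946,.325,0), y=(.325,.946,0), z down. dx = -.392*.946 -.274*.325 = -.3708-.0891=-.4599; dy=.392*.325-.274*.946=.1274-.2592=-.1318. dz=0 (height .231 ; TCP fingers at head top 128 fine). Shadow: path ok, height: nothing >.2? Black box at left of top view (wood box walls) height maybe ~.12? y>0.3,x>.7. fine. Distance .478 -> 12 rows. Does commanded row need to be interpolated? "goes at most .0417 per row" — a target row far is approached; later rows make up. So I could give the same row 12 times +. Limits: maybe 70% joint speed. Write the same row 14x.

Units first: shifts go in units of 25 mm and turns go in units of 0.25 rad. So -0.46 m is -18.4, -0.132 m is -5.28, -0.388 rad is -1.552.

Call:
shift_gripper:
  moves: {"sx":[-18.4, -18.4, -18.4, -18.4, -18.4, -18.4, -18.4, -18.4, -18.4, -18.4, -18.4, -18.4, -18.4, -18.4, -18.4, -18.4], "sy":[-5.28, -5.28, -5.28, -5.28, -5.28, -5.28, -5.28, -5.28, -5.28, -5.28, -5.28, -5.28, -5.28, -5.28, -5.28, -5.28], "sz":[0, 0, 0, 0, 0, 0, 0, 0, 0, 0, 0, 0, 0, 0, 0, 0], "wx":[0, 0, 0, 0, 0, 0, 0, 0, 0, 0, 0, 0, 0, 0, 0, 0], "wy":[0, 0, 0, 0, 0, 0, 0, 0, 0, 0, 0, 0, 0, 0, 0, 0], "wz":[-1.552, -1.552, -1.552, -1.552, -1.552, -1.552, -1.552, -1.552, -1.552, -1.552, -1.552, -1.552, -1.552, -1.552, -1.552, -1.552]}
  jaw: 1.0
  grip_n: 20

```text
clock: 1.48
tcp_pos: [0.5621, 0.2224, 0.2314]
eef_rot: [3.142, -0.0, -3.084]
contact_force: [-0.8, -0.1, 0.7]
grip_width: 1.001
grip_force: 0.0
```

```bash
python3 - <<'E'
from h import *
w=snap("wrist","wrist1"); o=ctrl.observe(); print(o["tcp_pos"],o["eef_rot"],o["contact_force"])
print(proj(w,[.5636,.2213,.128]),proj(w,o["tcp_pos"]))
E
```

```text
[0.56202912 0.22253851 0.23152902] [ 3.14146625e+00  1.55850491e-05 -3.08410150e+00] [-0.63525333 -0.23865594  0.49596266]
[316.42706426 236.82515508] [317.63939714 302.46234369]
```

View pics/wrist1.png

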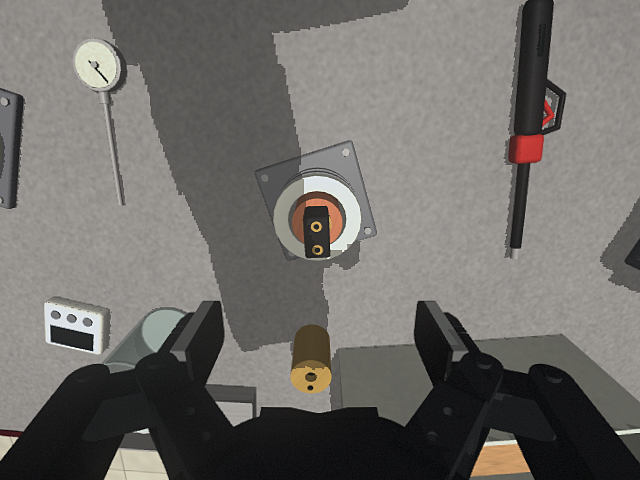

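The wrist view shows the head between the fingers, with sockets at about (317,226) and (318,250). I'll refine these with a yellow mask.

```bash
python3 - <<'E'
from h import *
w=load("wrist1"); t=load("top0"); s=load("scene0"); f=w["frame"].astype(int)
sub=f[215:260,303:332]; m=((sub[:,:,0]-sub[:,:,2]>70)&(sub[:,:,1]>0.6*sub[:,:,0])).astype(np.uint8)
n,l,st,ce=cv2.connectedComponentsWithStats(m)
print([(st[i].tolist(),(ce[i]+[303,215]).round(1)) for i in range(1,n)])
a=plane(w,317.3,226.3,.128); b=plane(w,317.8,249.8,.128)
print(a,b,(a+b)/2,np.degrees(np.arctan2((b-a)[1],(b-a)[0])))
print(cross(ray(w,317.6,238),ray(t,254.5,253.9)),cross(ray(w,317.6,238),ray(s,388.4,272.1)))
E
```

```text
[([26, 0, 3, 28, 65], array([330.3, 227.4])), ([8, 7, 11, 10, 60], array([315.7, 226.2])), ([0, 21, 1, 7, 7], array([303., 239.])), ([11, 30, 9, 10, 36], array([318.9, 248.9]))]
[0.55510881 0.2215008  0.128     ] [0.57420515 0.22295594 0.128     ] [0.56465698 0.22222837 0.128     ] 4.357509811809823
(array([0.56264076, 0.22175165, 0.13292494]), np.float64(0.0009393840315469969)) (array([0.56485147, 0.22182176, 0.12780037]), np.float64(0.0010266718725527747))
```

In the tool's units: 0.136 m is 5.44, 0.13 m is 5.2.

Call:
shift_gripper:
  moves: {"sx":[-0.096, -0.096, -0.096, -0.096, -0.096, -0.096, -0.096], "sy":[0, 0, 0, 0, 0, 0, 0], "sz":[1.4, 2.8, 4, 4.8, 5.2, 5.44, 5.44], "wx":[0, 0, 0, 0, 0, 0, 0], "wy":[0, 0, 0, 0, 0, 0, 0], "wz":[0, 0, 0, 0, 0, 0, 0]}
  jaw: 1.0
  grip_n: 20

```text
clock: 2.12
tcp_pos: [0.5649, 0.2223, 0.0952]
eef_rot: [-3.142, -0.0, -3.085]
contact_force: [-0.2, -0.3, -0.3]
grip_width: 1.001
grip_force: 0.0
```

Call:
shift_gripper:
  moves: {"sx":[0, 0, 0, 0, 0, 0, 0, 0, 0, 0, 0, 0], "sy":[0, 0, 0, 0, 0, 0, 0, 0, 0, 0, 0, 0], "sz":[0, 0, 0, 0, 0, 0, 0, 0, 0, 0, 0, 0], "wx":[0, 0, 0, 0, 0, 0, 0, 0, 0, 0, 0, 0], "wy":[0, 0, 0, 0, 0, 0, 0, 0, 0, 0, 0, 0], "wz":[0, 0, 0, 0, 0, 0, 0, 0, 0, 0, 0, 0]}
  jaw: 0.0
  grip_n: 40

```text
clock: 3.12
tcp_pos: [0.5655, 0.2218, 0.0957]
eef_rot: [-3.142, 0.001, -3.085]
contact_force: [-0.4, -1.7, 5.8]
grip_width: 0.227
grip_force: 41.5
```

In the tool's units: -0.09 m is -3.6, -0.1 m is -4.

Call:
shift_gripper:
  moves: {"sx":[0, 0, 0, 0, 0, 0, 0, 0, 0, 0], "sy":[0, 0, 0, 0, 0, 0, 0, 0, 0, 0], "sz":[-0.2, -0.6, -1.2, -1.8, -2.4, -3, -3.6, -4, -4, -4], "wx":[0, 0, 0, 0, 0, 0, 0, 0, 0, 0], "wy":[0, 0, 0, 0, 0, 0, 0, 0, 0, 0], "wz":[0, 0, 0, 0, 0, 0, 0, 0, 0, 0]}
  jaw: 0.0
  grip_n: 50

```text
clock: 3.95
tcp_pos: [0.5655, 0.222, 0.1958]
eef_rot: [3.141, 0.001, -3.085]
contact_force: [-0.1, -0.3, -1.0]
grip_width: 0.225
grip_force: 49.3
```

```bash
python3 - <<'E'
from h import *
o=ctrl.observe(); print(o["tcp_pos"],o["eef_rot"],o["contact_force"],o["ft_torque"]); w=snap("wrist","wrist2")
print(proj(w,[.565,.222,.086]))
E
```

```text
[0.56545855 0.22198008 0.19580009] [ 3.14125217e+00  8.46989521e-04 -3.08535211e+00] [-0.10174086 -0.32223886 -0.97468886] [-0.06928017 -0.02762653  0.03952062]
[318.03169275 231.7604533 ]
```

View pics/wrist2.png

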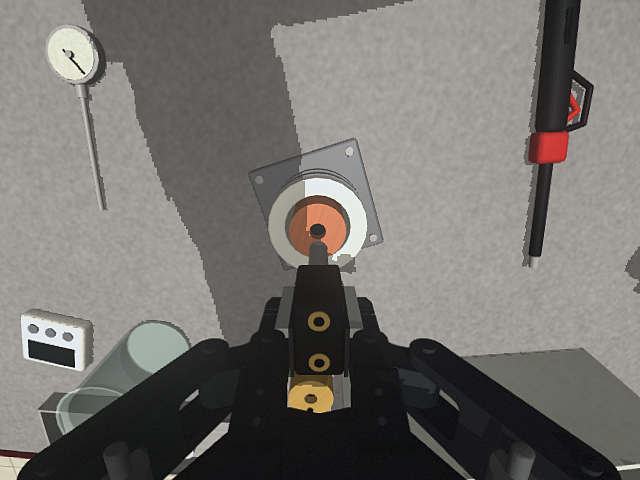

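The copper hole is at (317.5,231), just beyond the heater tip and within 1 px of the prediction, so the wrist calibration is good. I'll move to the same relative pose over the aluminium hole.

Call:
shift_gripper:
  moves: {"sx":[0.12, 0.36, 0.6, 0.88, 1.16, 1.44, 1.68, 1.96, 2.24, 2.52, 2.76, 2.92, 3.04, 3.04, 3.04, 3.04], "sy":[-0.6, -1.8, -3.2, -4.6, -6, -7.4, -8.8, -10.2, -11.6, -13, -14.2, -15.2, -15.8, -15.8, -15.8, -15.8], "sz":[-0.48, -0.48, -0.48, -0.48, -0.48, -0.48, -0.48, -0.48, -0.48, -0.48, -0.48, -0.48, -0.48, -0.48, -0.48, -0.48], "wx":[0, 0, 0, 0, 0, 0, 0, 0, 0, 0, 0, 0, 0, 0, 0, 0], "wy":[0, 0, 0, 0, 0, 0, 0, 0, 0, 0, 0, 0, 0, 0, 0, 0], "wz":[0, 0, 0, 0, 0, 0, 0, 0, 0, 0, 0, 0, 0, 0, 0, 0]}
  jaw: 0.0
  grip_n: 50

```text
clock: 5.33
tcp_pos: [0.5113, -0.1764, 0.2072]
eef_rot: [3.141, -0.0, -3.085]
contact_force: [0.4, 0.6, -0.9]
grip_width: 0.227
grip_force: 49.2
```

```bash
python3 - <<'E'
from h import *
o=ctrl.observe(); print(o["tcp_pos"],o["eef_rot"]); w=snap("wrist","wrist3")
h=o["tcp_pos"]*[1,1,0]+[0,0,.098]; print(proj(w,h))
im=w["frame"][150:300,220:420,::-1]; cv2.imwrite("pics/c3.png",cv2.resize(im,(800,600),interpolation=cv2.INTER_CUBIC))
E
```

```text
[ 0.5112587  -0.17642955  0.20723892] [ 3.14112659e+00 -4.26787568e-04 -3.08549223e+00]
[317.97221264 232.71320142]
```

View pics/c3.png

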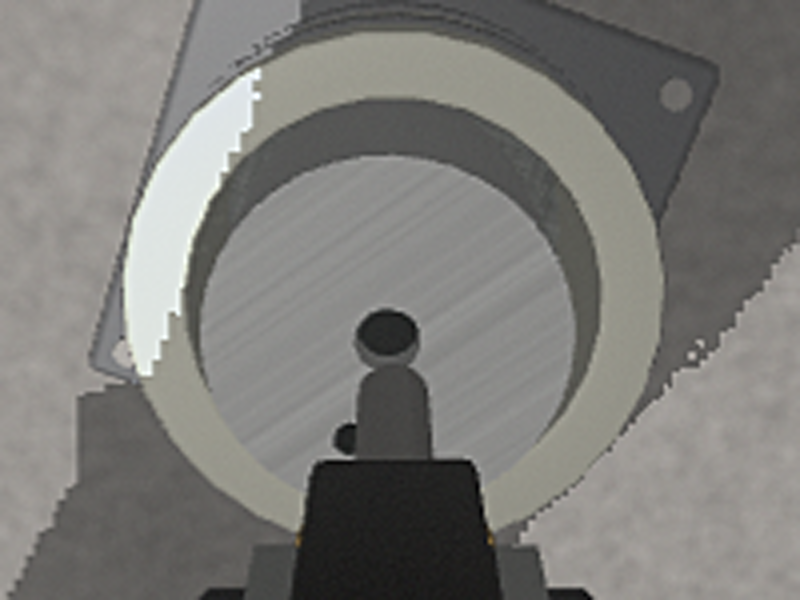

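The crop shows the hole mouth, with the dark part and its far wall spanning about x 355–420 and y 307–370. The tip is just below it at (393,365). I'll measure both mouths the same way from the wrist pictures and take the difference.

```bash
python3 - <<'E'
from h import *
for n,z in(("wrist2",.086),("wrist3",.098)):
    w=load(n); g=cv2.cvtColor(w["frame"],cv2.COLOR_RGB2GRAY).astype(float)
    print(n); print(g[222:250,318].astype(int)); 
    for v in(230,232,234): print(v,g[v,304:333].astype(int))
E
```

```text
wrist2
[159 128  39  49  49  52  52  53  49  50  51  49  50  64  72  70  66  95
 105  84  86  89  91  73  76  76  75  76]
230 [101  96 167 168 166 119  57  45  49  51  50  53  52  52  49  50  51  50
  51  49  44  78 163 159 159 158 158 158 159]
232 [104 101 100  96  96 117  78  56  48  50  49  51  52  51  51  52  53  50
  48  52  67  80 161 161 158 155 157 158 158]
234 [102 103 100  96  95 174  80  60  69  62  49  44  43  48  50  49  52  60
  69  67  59 134 160 157 157 157 158 157 153]
wrist3
[140 141 139 139 146 111  28  41  41  40  42  39  40  42  43  38  44  95
  88  67  71  70  68  70  71  71  70  70]
230 [138 138 142 144 146 154  88  37  34  40  42  42  44  41  41  41  40  37
  29  70 141 136 137 140 145 147 147 143 140]
232 [146 142 142 143 151  64  36  38  42  42  39  40  44  40  42  41  41  39
  40  30  73 149 149 146 145 141 142 145 142]
234 [142 140 139 144 133  62  38  41  43  42  38  40  44  41  40  42  38  41
  43  32  77 149 143 142 144 143 140 138 137]
```

```bash
python3 - <<'E'
from h import *
w2,w3=load("wrist2"),load("wrist3")
def centre(w,ut,vt,C,z):   # hole centre from top edge: shift by matching projected mouth top edge
    p=plane(w,ut,vt,z); return p+np.array([.0065,0,0])
a=centre(w2,317.4,223.6,0,.086); b=centre(w3,316.6,227.3,0,.098)
t2=np.array([.56546,.22198]); t3=np.array([.51126,-.17643])
print(a,b,a[:2]-t2,b[:2]-t3,"target TCP",t3+(b[:2]-t3)-(a[:2]-t2))
# rim of jacket in top view (z .086), bright ring outer contour
t=load("top0"); g=t["frame"][250:325,415:495]; m=(g.min(2)>170).astype(np.uint8)
c=max(cv2.findContours(m,cv2.RETR_EXTERNAL,cv2.CHAIN_APPROX_NONE)[0],key=cv2.contourArea)
e=cv2.fitEllipse(cv2.convexHull(c)); print(e, plane(t,e[0][0]+415,e[0][1]+250,.086), plane(t,459,286,.098))
E
```

```text
[0.56485153 0.22113725 0.086     ] [ 0.51338195 -0.17774579  0.098     ] [-0.00060847 -0.00084275] [ 0.00212195 -0.00131579] target TCP [ 0.51399042 -0.17690303]
((41.75422668457031, 38.08301544189453), (55.15317916870117, 55.97469711303711), 136.6273651123047) [ 0.50791431 -0.1748721   0.086     ] [ 0.5115532 -0.1767411  0.098    ]
```

In the tool's units: 0.036 m is 1.44, -0.0008 m is -0.032.

Call:
shift_gripper:
  moves: {"sx":[-0.04, -0.12, -0.12, -0.12, -0.12, -0.12], "sy":[0, -0.032, -0.032, -0.032, -0.032, -0.032], "sz":[0.32, 0.8, 1.2, 1.44, 1.44, 1.44], "wx":[0, 0, 0, 0, 0, 0], "wy":[0, 0, 0, 0, 0, 0], "wz":[0, 0, 0, 0, 0, 0]}
  jaw: 0.0
  grip_n: 50

```text
clock: 5.88
tcp_pos: [0.5146, -0.177, 0.1712]
eef_rot: [3.141, -0.0, -3.085]
contact_force: [-0.0, -0.0, -0.2]
grip_width: 0.229
grip_force: 49.3
```

Call:
shift_gripper:
  moves: {"sx":[0, 0, 0, 0, 0, 0, 0, 0], "sy":[0, 0, 0, 0, 0, 0, 0, 0], "sz":[0.04, 0.08, 0.12, 0.16, 0.18, 0.2, 0.2, 0.2], "wx":[0, 0, 0, 0, 0, 0, 0, 0], "wy":[0, 0, 0, 0, 0, 0, 0, 0], "wz":[0, 0, 0, 0, 0, 0, 0, 0]}
  jaw: 0.0
  grip_n: 50

```text
clock: 6.55
tcp_pos: [0.5147, -0.1774, 0.1663]
eef_rot: [3.142, -0.0, -3.085]
contact_force: [-0.5, 0.2, 0.0]
grip_width: 0.228
grip_force: 49.3
```

```bash
python3 -c "
from h import *
o=ctrl.observe(); print(o['tcp_pos'],o['eef_rot'],o['contact_force'],o['ft_torque'])"
```

```text
[ 0.51466514 -0.17742617  0.16629157] [ 3.14157734e+00 -2.46036254e-05 -3.08545066e+00] [-0.52518381  0.2285044   0.0385684 ] [0.02066907 0.04385047 0.00350984]
```

Call:
shift_gripper:
  moves: {"sx":[0, 0, 0, 0, 0], "sy":[0, 0, 0, 0, 0], "sz":[0.02, 0.04, 0.06, 0.08, 0.08], "wx":[0, 0, 0, 0, 0], "wy":[0, 0, 0, 0, 0], "wz":[0, 0, 0, 0, 0]}
  jaw: 0.0
  grip_n: 50

```text
clock: 6.97
tcp_pos: [0.5146, -0.1774, 0.1642]
eef_rot: [3.142, -0.0, -3.085]
contact_force: [0.5, -0.6, -0.6]
grip_width: 0.225
grip_force: 49.3
```

```bash
python3 -c "
from h import *
o=ctrl.observe(); print(o['tcp_pos'],o['eef_rot'],o['contact_force'],o['ft_torque'])"
```

```text
[ 0.51463377 -0.17739276  0.16417001] [ 3.14153976e+00 -1.24854367e-04 -3.08534158e+00] [ 0.51936481 -0.64944836 -0.59750159] [-0.01818748  0.02715485 -0.00166644]
```

There's no force 3.5 mm below the rim, so the tip has gone straight in. I'll go on down to just above the springs, watching for side load.

In the tool's units: 0.006 m is 0.24, 0.004 m is 0.16.

Call:
shift_gripper:
  moves: {"sx":[0, 0, 0, 0, 0], "sy":[0, 0, 0, 0, 0], "sz":[0.04, 0.08, 0.16, 0.24, 0.24], "wx":[0, 0, 0, 0, 0], "wy":[0, 0, 0, 0, 0], "wz":[0, 0, 0, 0, 0]}
  jaw: 0.0
  grip_n: 50

```text
clock: 7.38
tcp_pos: [0.5145, -0.1773, 0.1578]
eef_rot: [3.141, -0.001, -3.085]
contact_force: [0.2, -1.0, -1.2]
grip_width: 0.224
grip_force: 49.3
```

Call:
shift_gripper:
  moves: {"sx":[0, 0, 0, 0, 0, 0, 0], "sy":[0, 0, 0, 0, 0, 0, 0], "sz":[0.08, 0.16, 0.24, 0.32, 0.4, 0.4, 0.4], "wx":[0, 0, 0, 0, 0, 0, 0], "wy":[0, 0, 0, 0, 0, 0, 0], "wz":[0, 0, 0, 0, 0, 0, 0]}
  jaw: 0.0
  grip_n: 50

```text
clock: 7.97
tcp_pos: [0.5146, -0.1774, 0.1482]
eef_rot: [3.142, -0.0, -3.085]
contact_force: [0.4, 1.2, -1.0]
grip_width: 0.225
grip_force: 49.3
```

```bash
python3 -c "
from h import *
o=ctrl.observe(); print(o['tcp_pos'],o['eef_rot'],o['contact_force'],o['ft_torque'])"
```

```text
[ 0.51463905 -0.17738186  0.14820017] [ 3.14151286e+00 -1.41911834e-04 -3.08538005e+00] [ 0.44414832  1.20790723 -1.03287071] [ 0.00398972  0.03033042 -0.02146362]
```

In the tool's units: 0.008 m is 0.32, 0.007 m is 0.28.

Call:
shift_gripper:
  moves: {"sx":[0, 0, 0, 0, 0, 0, 0, 0], "sy":[0, 0, 0, 0, 0, 0, 0, 0], "sz":[0.04, 0.08, 0.12, 0.16, 0.2, 0.24, 0.28, 0.32], "wx":[0, 0, 0, 0, 0, 0, 0, 0], "wy":[0, 0, 0, 0, 0, 0, 0, 0], "wz":[0, 0, 0, 0, 0, 0, 0, 0]}
  jaw: 0.0
  grip_n: 50

```text
clock: 8.63
tcp_pos: [0.5148, -0.1774, 0.1403]
eef_rot: [-3.141, 0.0, -3.085]
contact_force: [-0.7, 0.9, 4.3]
grip_width: 0.225
grip_force: 50.0
```

Call:
shift_gripper:
  moves: {"sx":[0, 0, 0, 0, 0, 0], "sy":[0, 0, 0, 0, 0, 0], "sz":[0.04, 0.08, 0.12, 0.16, 0.2, 0.24], "wx":[0, 0, 0, 0, 0, 0], "wy":[0, 0, 0, 0, 0, 0], "wz":[0, 0, 0, 0, 0, 0]}
  jaw: 0.0
  grip_n: 50

```text
clock: 9.13
tcp_pos: [0.5147, -0.1774, 0.1342]
eef_rot: [-3.142, 0.0, -3.085]
contact_force: [-1.9, 0.3, 2.5]
grip_width: 0.222
grip_force: 50.0
```

Call:
shift_gripper:
  moves: {"sx":[0, 0, 0, 0, 0, 0], "sy":[0, 0, 0, 0, 0, 0], "sz":[0.04, 0.08, 0.12, 0.16, 0.2, 0.24], "wx":[0, 0, 0, 0, 0, 0], "wy":[0, 0, 0, 0, 0, 0], "wz":[0, 0, 0, 0, 0, 0]}
  jaw: 0.0
  grip_n: 50

```text
clock: 9.63
tcp_pos: [0.5147, -0.1774, 0.1282]
eef_rot: [-3.142, 0.0, -3.085]
contact_force: [-0.4, 0.5, 3.2]
grip_width: 0.227
grip_force: 50.0
```

```bash
python3 -c "
from h import *
o=ctrl.observe(); print(o['tcp_pos'],o['eef_rot'],o['contact_force'],o['ft_torque'])"
```

```text
[ 0.51470239 -0.17744312  0.12819769] [-3.14155974e+00  6.81575941e-05 -3.08542618e+00] [-0.3753847   0.47670804  3.21248839] [ 0.02669452  0.1606002  -0.00947842]
```

Call:
shift_gripper:
  moves: {"sx":[0, 0, 0, 0, 0, 0, 0, 0], "sy":[0, 0, 0, 0, 0, 0, 0, 0], "sz":[0.04, 0.08, 0.16, 0.24, 0.32, 0.4, 0.44, 0.48], "wx":[0, 0, 0, 0, 0, 0, 0, 0], "wy":[0, 0, 0, 0, 0, 0, 0, 0], "wz":[0, 0, 0, 0, 0, 0, 0, 0]}
  jaw: 0.0
  grip_n: 50

```text
clock: 10.3
tcp_pos: [0.5146, -0.1774, 0.1161]
eef_rot: [3.142, -0.0, -3.085]
contact_force: [-0.0, -0.6, 3.7]
grip_width: 0.228
grip_force: 50.0
```

Call:
shift_gripper:
  moves: {"sx":[0, 0, 0, 0, 0, 0], "sy":[0, 0, 0, 0, 0, 0], "sz":[0.04, 0.08, 0.12, 0.16, 0.2, 0.2], "wx":[0, 0, 0, 0, 0, 0], "wy":[0, 0, 0, 0, 0, 0], "wz":[0, 0, 0, 0, 0, 0]}
  jaw: 0.0
  grip_n: 50

```text
clock: 10.8
tcp_pos: [0.5147, -0.1774, 0.1111]
eef_rot: [3.142, -0.0, -3.085]
contact_force: [-0.4, -1.1, 2.0]
grip_width: 0.225
grip_force: 50.0
```

```bash
python3 -c "
from h import *
o=ctrl.observe(); print(o['tcp_pos'],o['eef_rot'],o['contact_force'],o['ft_torque'])"
```

```text
[ 0.51468057 -0.17742721  0.11112944] [ 3.14157155e+00 -2.13496829e-05 -3.08539157e+00] [-0.44954299 -1.0711432   2.01950086] [-0.14669117  0.18949465  0.05932835]
```

In the tool's units: 0.003 m is 0.12, 0.002 m is 0.08.

Call:
shift_gripper:
  moves: {"sx":[0, 0, 0, 0], "sy":[0, 0, 0, 0], "sz":[0.04, 0.08, 0.12, 0.12], "wx":[0, 0, 0, 0], "wy":[0, 0, 0, 0], "wz":[0, 0, 0, 0]}
  jaw: 0.0
  grip_n: 50

```text
clock: 11.13
tcp_pos: [0.5146, -0.1774, 0.1081]
eef_rot: [3.142, -0.0, -3.085]
contact_force: [-0.4, -1.6, 2.2]
grip_width: 0.226
grip_force: 49.7
```

Call:
shift_gripper:
  moves: {"sx":[0, 0, 0, 0], "sy":[0, 0, 0, 0], "sz":[0.02, 0.04, 0.06, 0.06], "wx":[0, 0, 0, 0], "wy":[0, 0, 0, 0], "wz":[0, 0, 0, 0]}
  jaw: 0.0
  grip_n: 50

```text
clock: 11.47
tcp_pos: [0.5147, -0.1774, 0.1067]
eef_rot: [3.142, 0.0, -3.085]
contact_force: [-0.9, -0.9, 4.2]
grip_width: 0.229
grip_force: 50.0
```

Call:
shift_gripper:
  moves: {"sx":[0, 0, 0], "sy":[0, 0, 0], "sz":[0.02, 0.04, 0.04], "wx":[0, 0, 0], "wy":[0, 0, 0], "wz":[0, 0, 0]}
  jaw: 0.0
  grip_n: 50

```text
clock: 11.72
tcp_pos: [0.5147, -0.1774, 0.1059]
eef_rot: [-3.142, 0.0, -3.085]
contact_force: [-1.8, 0.8, 5.9]
grip_width: 0.23
grip_force: 50.4
```

Call:
shift_gripper:
  moves: {"sx":[0, 0, 0], "sy":[0, 0, 0], "sz":[0.02, 0.04, 0.04], "wx":[0, 0, 0], "wy":[0, 0, 0], "wz":[0, 0, 0]}
  jaw: 0.0
  grip_n: 50

```text
clock: 11.97
tcp_pos: [0.5147, -0.1774, 0.105]
eef_rot: [-3.141, 0.0, -3.085]
contact_force: [-2.4, 0.2, 8.7]
grip_width: 0.232
grip_force: 50.8
```

```bash
python3 -c "
from h import *
o=ctrl.observe(); print(o['tcp_pos'],o['eef_rot'],o['contact_force'],o['ft_torque'])"
```

```text
[ 0.51472287 -0.17742221  0.10504664] [-3.14143967e+00  3.08976271e-04 -3.08535424e+00] [-2.37649399  0.19580191  8.72974614] [0.0580529  0.58009218 0.04954248]
```

The force rises about 3.5 N/mm, which matches the foam pad, so the collar is on the block. One more small push, then part relief and release.

In the tool's units: 0.0008 m is 0.032, 0.0005 m is 0.02.

Call:
shift_gripper:
  moves: {"sx":[0, 0, 0], "sy":[0, 0, 0], "sz":[0.02, 0.032, 0.032], "wx":[0, 0, 0], "wy":[0, 0, 0], "wz":[0, 0, 0]}
  jaw: 0.0
  grip_n: 50

```text
clock: 12.22
tcp_pos: [0.5147, -0.1774, 0.1044]
eef_rot: [-3.141, 0.0, -3.085]
contact_force: [-3.0, 0.1, 11.4]
grip_width: 0.223
grip_force: 51.1
```

Call:
shift_gripper:
  moves: {"sx":[0, 0, 0, 0], "sy":[0, 0, 0, 0], "sz":[-0.02, -0.04, -0.06, -0.06], "wx":[0, 0, 0, 0], "wy":[0, 0, 0, 0], "wz":[0, 0, 0, 0]}
  jaw: 0.0
  grip_n: 50

```text
clock: 12.55
tcp_pos: [0.5147, -0.1774, 0.1058]
eef_rot: [-3.141, 0.0, -3.085]
contact_force: [-2.2, -0.9, 5.9]
grip_width: 0.229
grip_force: 50.4
```

Call:
shift_gripper:
  moves: {"sx":[0, 0, 0, 0, 0, 0, 0, 0, 0, 0, 0, 0], "sy":[0, 0, 0, 0, 0, 0, 0, 0, 0, 0, 0, 0], "sz":[0, 0, 0, 0, 0, 0, 0, 0, 0, 0, 0, 0], "wx":[0, 0, 0, 0, 0, 0, 0, 0, 0, 0, 0, 0], "wy":[0, 0, 0, 0, 0, 0, 0, 0, 0, 0, 0, 0], "wz":[0, 0, 0, 0, 0, 0, 0, 0, 0, 0, 0, 0]}
  jaw: 1.0
  grip_n: 20

```text
clock: 13.55
tcp_pos: [0.5147, -0.1774, 0.1055]
eef_rot: [-3.142, 0.0, -3.085]
contact_force: [-0.4, 0.6, 0.0]
grip_width: 1.001
grip_force: 0.0
```

Call:
shift_gripper:
  moves: {"sx":[0, 0, 0, 0, 0, 0, 0], "sy":[0, 0, 0, 0, 0, 0, 0], "sz":[-0.4, -1.2, -2.4, -4, -5.2, -5.2, -5.2], "wx":[0, 0, 0, 0, 0, 0, 0], "wy":[0, 0, 0, 0, 0, 0, 0], "wz":[0, 0, 0, 0, 0, 0, 0]}

```text
clock: 14.13
tcp_pos: [0.5154, -0.1778, 0.2369]
eef_rot: [-3.14, 0.003, -3.085]
contact_force: [-0.1, -0.6, -0.3]
grip_width: 1.0
grip_force: 0.0
```

```bash
python3 - <<'E'
from h import *
o=ctrl.observe(); print(o["tcp_pos"],o["contact_force"]); w=snap("wrist","wrist4"); s=snap("scene","scene4"); snap("top","top4")
A=cv2.resize(w["frame"][130:330,220:420,::-1],(400,400),interpolation=cv2.INTER_CUBIC)
B=cv2.resize(s["frame"][110:230,210:330,::-1],(400,400),interpolation=cv2.INTER_CUBIC)
cv2.imwrite("pics/c4.png",np.hstack([A,B]))
E
```

```text
[ 0.51539032 -0.17780456  0.23694348] [-0.08434582 -0.5548153  -0.31048586]
```

View pics/c4.png

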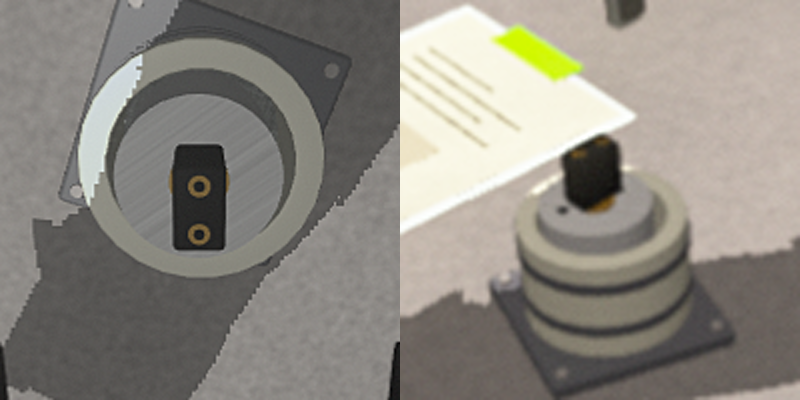

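The crops show the heater upright with its collar against the aluminium block and the fingers clear. A quick triangulated height check, with the sockets expected at 0.140, before handing in.

```bash
python3 - <<'E'
from h import *
w=load("wrist4"); s=load("scene4"); t=load("top4")
def br(c,x0,y0,x1,y1,v=False):
    f=c["frame"][y0:y1,x0:x1].astype(int); m=((f[:,:,0]-f[:,:,2]>35)).astype(np.uint8)
    n,l,st,ce=cv2.connectedComponentsWithStats(m); return [(int(st[i][4]),(ce[i]+[x0,y0]).round(1).tolist()) for i in range(1,n) if st[i][4]>2]
print(br(w,305,210,333,256)); print(br(s,255,145,280,175)); print(br(t,440,265,480,305))
a=plane(w,319.5,223.5,.14);b=plane(w,319,247,.14);print((a+b)/2,np.linalg.norm(a-b))
for p in((267,154),): print(cross(ray(w,319.2,235.2),ray(s,*p)))
E
```

```text
[(11, [305.0, 220.0]), (68, [319.0, 222.8]), (63, [319.0, 246.5])]
[(7, [270.3, 151.6]), (9, [263.2, 155.6]), (23, [270.7, 171.1])]
[(6, [463.5, 291.3])]
[ 0.51382456 -0.17706961  0.14      ] 0.018563175308073422
(array([ 0.51394068, -0.17709139,  0.13918249]), np.float64(2.216707233663925e-05))
```

Socket height is 0.139 against 0.140 expected, and the axis is at the hole, so the heater is home.

```bash
python3 -c "
from workcell import ctrl
print(ctrl.finish_job())"
```

```text
the job is handed in; nothing more can be done
None
```

The heater is out of the copper block and pressed fully home in the aluminium block's centre hole. It took about 11 N at most at the wrist, the gripper has let go and is clear, and I handed the job in after about 14 s; no verdict came back.

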